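Stack two guide-roller assemblies on their spindle fixtures

ROBOT

A 7-joint arm with a two-finger parallel gripper is mounted at the origin on the work surface. World frame = base frame: x ahead of the robot, y to its left, z up, the work surface at z = 0. Lengths are in m, angles in rad, forces in N, time in s.
With the tool pointing down it reaches from about 0.4 to 0.875 m from the base axis. Payload 19.3 kg.
Tool frame: the origin (TCP) lies midway between the tips of the shut fingers; the grasp point (between the pads) lies 19 mm behind it; z points along the fingers, y is the direction in which the jaws open and shut (so a half turn about z gives the same grasp; the last joint's range is limited). The gripper opens to 85 mm and grips with 20 to 120 N. Pads are 22 mm wide; open, the fingers measure 114 mm over their backs; the gripper's body (76 mm by 85 mm) begins 54 mm behind the grasp point. The pads swing forward as they close: fully open they stand 13 mm farther back than shut.
Start: joints at [-1.283, 0.521, -0.036, 1.599, 0.021, 1.021, -0.113], TCP at [0.219, 0.585, 0.231] pointing down, gripper open.
Joint ranges: [-2.91, 2.91], [-0.3, 2.13], [-1.5, 1.42], [0.17, 2.43], [-1.26, 4.41], [0.16, 1.93], [-2.52, 2.52]. Speed limits (rad/s): [1.89, 1.89, 2.39, 2.39, 3.01, 3.01, 3.01].

INTERFACE

Orientations are given as [roll, pitch, yaw] about the fixed x, y, z axes, in that order (R = Rz(yaw) Ry(pitch) Rx(roll)).
In Python, from workcell import telemetry, cams, workorder gives the robot as it stands. The module is installed in compiled form; this text tells all that it offers.
- The arm moves only by the tool apply_moves, never from a script. Its argument "steps" is a list of rows, each a list of 4 numbers: the shift along the tool's x, y, z in cm, then the turn about the tool's z in rad. A call has exactly 10 rows; each row is the pose to reach, as a shift and turn from the pose commanded when the call began, along the tool's axes at that moment; what a row does not reach only later rows make up. A row lasts 1/12 s, in which the tool goes at most 41.7 mm and 7.16 degrees, less where a joint would pass 70% of its speed; a pose out of reach is approached as far as the arm can. A call with a gripper value outside its range is refused whole. "claw" is the closure, from 0 (fully open) to 1 (shut), set as the call begins (left out, the last holds). The fingers move at their own pace and stop on an object; "force" is the grip in N (left out, the last holds). Time passes only in rows, so rows that repeat a pose let the fingers close, or fill a call up. It gives the time, the measured TCP pose, the force and the opening at its end, in the units of the state.
- telemetry.observe(): the state, without advancing time (a new reading comes with each control period).
- cams.grab_frame(name): name is "scene" or "top" or "wrist"; returns a dict with "color" (384x512x3 uint8, red, green, blue), "mtx" (3x3 intrinsics, pixels), "eye" and "orientation" of the camera in the world; the wrist camera has in their place "T_tool_cam" (4x4, takes a point from camera to tool coordinates, whose origin is the TCP and whose axes are the flange's). Camera axes: x right, y down, z forward; pixel columns grow to the right and rows downward; lengths in m; the calibration is good to about 2 mm. A picture is of the moment at which its call begins: read the wrist's pose just before it. There is no depth.
- workorder.job_done(): hands the job in, once; it reports no verdict.
Trained networks look in the newest picture that a camera, given by its name, has taken for a name from the list of things; names that differ only in an ending like _2 or _b are one class to them, and where a whole thing is asked for, a point or a joint stands for the part that bears it (a point fixed in the world has none). Each returns a list of dicts, best first, with "score" (0 to 1); they miss things now and then, are a little off and sometimes report something else, mostly with a low value. They report only what shows in the picture. A call takes as long as a camera call. They do not tell look-alikes from the thing itself.
- cams.find_in(camera, name): "box" ([left, top, width, height] in pixels, round what is visible of it).
- cams.pinpoint(camera, name): "uv" ([column, row] in pixels: a listed point, or the origin of a listed thing).
The state is a dict: "clock": time; "qpos": joint angles; "qd": joint speeds; "joint_efforts": joint torques, N m; "position": TCP position; "tool_rot": TCP orientation; "force": force on the tool from outside, world axes, zero at the start; "moment": the same for the moment, N m; "grip_width": finger opening in m.
Only numpy, scipy, OpenCV 4.12 (cv2) and the standard library are available. Lean on these libraries where they do the work, as an engineer would, in place of code of your own. Each camera call takes 0.05 s, during which the arm holds its last target. There are 200 camera calls.

TASK

Build up the two guide-roller sets on their upright spindles. On the round fixture with the thick spindle: first the black grooved wheel, then the plain steel sleeve, then the brass cap on top; on the square fixture with the thin spindle: first the small aluminium roller, then the steel hex nut on top. Every part must be threaded over its spindle and sit flat on the one below; leave the pliers, the screwdriver and the parts bin where they are.

Things in the scene. Friction and masses are not known exactly. Their poses are not given: they have to be found in the camera images.
- round_fixture: Fixture fixed to the bench: round aluminium base, diameter 92, 15 high, with an upright steel spindle of diameter 16 at its centre, straight up to 56 above the bench, then a cone to the tip (diameter 8) at 62. Parts rest on the base's top, 15 above the bench. Origin: centre of its underside, z up.
- square_fixture: Fixture fixed to the bench: dark steel base 84 x 84, 12 high, with an upright steel spindle of diameter 8 at its centre, straight up to 53 above the bench, then a cone to the tip (diameter 3) at 58. Parts rest on the base's top, 12 above the bench. Origin: centre of its underside, z up.
- wheel: Loose black plastic wheel lying flat, with a groove round its rim: outer diameter 60, 20 high, through bore 24. Origin: centre of its underside, z up.
- sleeve: Loose plain steel sleeve (short thick tube) standing on end: outer diameter 36, 18 high, through bore 24. Origin: centre of its underside, z up.
- cap: Loose brass cap, closed at the top with a bevelled edge, mouth down: outer diameter 40 (28 at the top), 22 high, open below with a blind bore of diameter 24, 14 deep. Origin: centre of its underside, z up.
- roller: Loose small aluminium roller lying flat, with a groove round its rim: outer diameter 44, 18 high, through bore 16. Origin: centre of its underside, z up.
- nut: Loose steel hexagon nut lying flat: 30 across flats (34.6 across corners), 20 high, through hexagonal bore 16 across flats. Origin: centre of its underside, z up. One pair of flats faces along its x axis, the others at 60 degree steps.
- pliers: Bystander: loose pliers with red grips lying flat, 135 long, 65 wide, 15 high. Origin: on the bench, where the two grips meet just behind the pivot; jaws along its x, grips reach 82 the other way.
- driver: Bystander: loose blue electric screwdriver lying on its side, 210 long, 34 high. Origin: on the bench under the middle of the blue grip; bit along its x.
- bin: Bystander: loose, heavy blue open parts bin with pins in it, 100 (x) x 140 (y), 50 high. Origin: centre of its underside, z up.
Not all that is in view belongs to the job. Several things have the shape of the cap; the one meant has the colours described above. There is more than one size of the wheel; the job needs the largest.

How it is judged:
At the end, for the whole second after the job is handed in: Round fixture, bottom up: wheel, sleeve, cap; square fixture: roller, nut. Each within 8 mm of its fixture's axis, underside within 4 mm of its seated height (15, 35, 53 mm above the bench on the round one; 12, 30 on the square one), tilted under 0.12 rad, released and at rest (horizontal distance between each of wheel, sleeve, cap and round_fixture below 0.008 m and z of wheel in the frame of round_fixture between 0.011 and 0.019 m and angle between each of wheel, sleeve, cap, roller, nut's own z axis and vertical below 0.12 rad and linear speed of each of wheel, sleeve, cap, roller, nut below 0.02 m/s and angular speed of each of wheel, sleeve, cap, roller, nut below 0.3 rad/s and z of sleeve in the frame of round_fixture between 0.031 and 0.039 m and z of cap in the frame of round_fixture between 0.049 and 0.057 m and horizontal distance between each of roller, nut and square_fixture below 0.008 m and z of roller in the frame of square_fixture between 0.008 and 0.016 m and z of nut in the frame of square_fixture between 0.026 and 0.034 m); the robot touches nothing.
It fails at once if the pliers is pushed more than 30 mm from its place (distance of pliers from where it was at the start of the episode above 0.03 m).
It fails at once if the electric screwdriver is pushed more than 30 mm from its place (distance of driver from where it was at the start of the episode above 0.03 m).
It fails at once if the parts bin is pushed more than 30 mm from its place (distance of bin from where it was at the start of the episode above 0.03 m).
It also fails if it takes over 104 s, if anything falls off the work surface, if the arm or the gripper's body presses on something with over 40 N, if the wrist force passes 120 N, or if a joint passes its speed limit or range.

## Working session

There is one attempt and no reset: what is moved stays moved. The work goes in short steps, Python scripts to look and compute and a tool call to move; the robot and the scene stay as the last step left them, time stands still between calls to the robot, and variables do not carry over. Pictures are saved under pics/ and viewed, about 12 in all and at most 16, crops included, and the job is handed in when it is done.

Besides the shell and the picture viewer there is one more tool, called as name([rows], argument=value, ...), one row to a line, values as JSON. apply_moves: Moves the arm, as the interface text tells. Its arguments: {"type":"object","properties":{"steps":{"type":"array"},"claw":{"type":"number"},"force":{"type":"number"}},"required":["steps"]}

```bash
mkdir -p pics; cat > h.py <<'E'
import numpy as np, cv2
from scipy.spatial.transform import Rotation as R
from workcell import telemetry, cams, workorder
def rot(o):
    o=np.array(o,float)
    if o.shape==(3,3): return o
    return R.from_euler('xyz',o).as_matrix() if o.size==3 else R.from_quat(o).as_matrix()
def grab(n):
    s=telemetry.observe(); f=cams.grab_frame(n)
    if n=='wrist':
        T=np.array(f['T_tool_cam']); Rt=rot(s['tool_rot'])
        f['R']=Rt@T[:3,:3]; f['t']=Rt@T[:3,3]+np.array(s['position'])
    else: f['R']=rot(f['orientation']); f['t']=np.array(f['eye'])
    return f
def ray(f,uv,z):
    d=f['R']@np.linalg.solve(np.array(f['mtx']),[uv[0],uv[1],1]); return f['t']+d*(z-f['t'][2])/d[2]
def proj(f,p):
    c=np.array(f['mtx'])@(f['R'].T@(np.array(p)-f['t'])); return c[:2]/c[2]
def save(f,n,crop=None,s=1):
    im=f['color'][:,:,::-1]
    if crop: l,t,w,h=crop; im=im[t:t+h,l:l+w]
    cv2.imwrite('pics/'+n,cv2.resize(im,None,fx=s,fy=s,interpolation=cv2.INTER_CUBIC))
E
python3 - <<'E'
from h import *
s=telemetry.observe(); print(s)
names="round_fixture square_fixture wheel sleeve cap roller nut pliers driver bin".split()
for c in ['top','scene']:
    f=grab(c); save(f,c+'.png',s=1.5); print(c,f['mtx'],f['eye'],f['orientation'])
    for n in names:
        print(n,[(np.round(d['uv']).tolist(),round(d['score'],2),np.round(ray(f,d['uv'],0)[:2],3).tolist()) for d in cams.pinpoint(c,n)][:5])
E
```

```text
{'clock': 0.0, 'qpos': array([-1.28320191,  0.52199037, -0.03632379,  1.59998129,  0.02119295,
        1.02109211, -0.11279666]), 'qd': array([ 0.00060491, -0.00117818, -0.00145674,  0.00025376, -0.00076406,
       -0.00082164, -0.00059988]), 'joint_efforts': array([-5.55326678e-04, -9.27130079e+01,  1.97954558e+00, -3.69920182e+01,
        1.77179935e-02,  8.48570082e-03, -2.05305230e-05]), 'position': array([0.2188016 , 0.58510588, 0.23075006]), 'tool_rot': array([-3.14050867e+00,  7.25769981e-05,  2.78378433e+00]), 'force': array([ 0.53085993, -0.51311893,  0.11871555]), 'moment': array([-0.01485782,  0.01484986, -0.01751183]), 'grip_width': 0.08561668364241143}
top [[368.86637287   0.         256.13041646]
 [  0.         368.86637287 192.39374317]
 [  0.           0.           1.        ]] [ 0.38429464 -0.00471297  0.84527525] [-2.92624748  0.00398195 -1.61299291]
round_fixture [([191.0, 192.0], 0.64, [0.577, 0.143]), ([351.0, 248.0], 0.62, [0.431, -0.219])]
square_fixture [([311.0, 170.0], 0.6, [0.619, -0.143])]
wheel [([258.0, 194.0], 0.68, [0.566, -0.013]), ([264.0, 238.0], 0.
[... 667 characters left out ...]
.23897532]
round_fixture [([295.0, 228.0], 0.62, [0.567, 0.162])]
square_fixture [([200.0, 192.0], 0.63, [0.631, -0.143]), ([350.0, 243.0], 0.28, [0.516, 0.309])]
wheel [([270.0, 182.0], 0.69, [0.468, 0.0]), ([249.0, 201.0], 0.64, [0.569, -0.003]), ([282.0, 163.0], 0.5, [0.376, -0.021])]
sleeve [([349.0, 242.0], 0.66, [0.514, 0.305])]
cap [([246.0, 139.0], 0.67, [0.358, -0.189]), ([211.0, 162.0], 0.59, [0.516, -0.204]), ([225.0, 148.0], 0.42, [0.438, -0.215])]
roller [([335.0, 203.0], 0.45, [0.417, 0.201])]
nut [([184.0, 155.0], 0.41, [0.546, -0.297])]
pliers [([139.0, 180.0], 0.75, [0.713, -0.327])]
driver [([211.0, 245.0], 0.71, [0.753, 0.014])]
bin [([311.0, 291.0], 0.77, [0.703, 0.305])]
```

View pics/top.png

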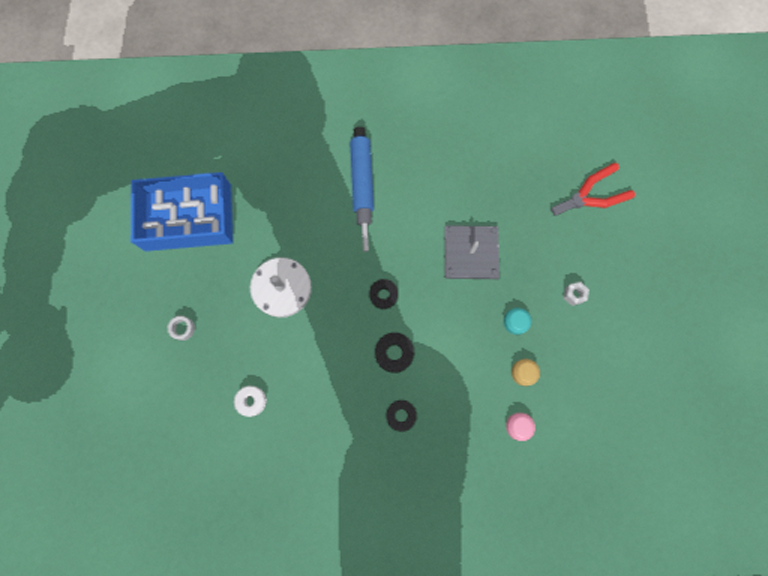

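View pics/scene.png

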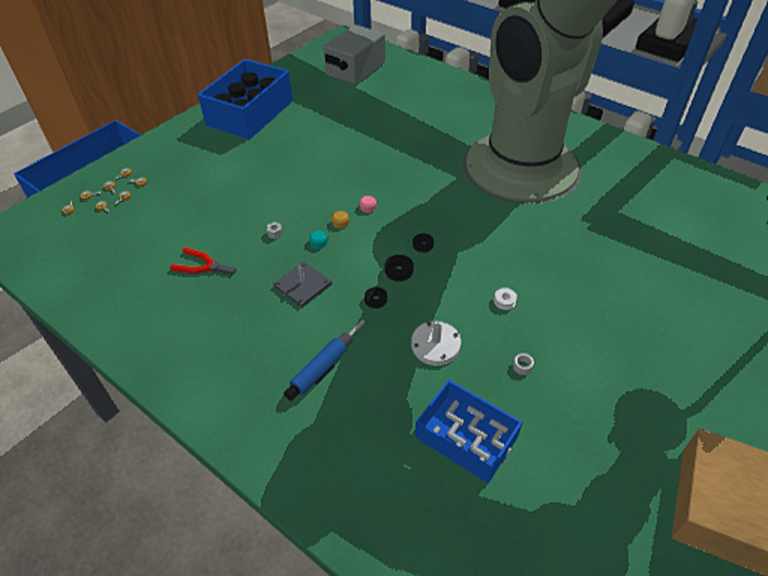

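The candidates, in px of the 1.5x top view:
- **Wheel:** black rings at (384,294), (394,352) and (401,415). The middle one is largest, so I take that.
- **Cap:** teal (517,321), brass (526,372) and pink (521,427). I take brass.
- **Others (no look-alikes):** sleeve (180,327), roller (250,401), nut (576,293), round fixture (280,288), square fixture (472,250).

I'll move above the wheel and check the choice with the wrist camera.

apply_moves([
  [-43.9,-47.3,-4,-0.358],
  [-43.9,-47.3,-4,-0.358],
  [-43.9,-47.3,-4,-0.358],
  [-43.9,-47.3,-4,-0.358],
  [-43.9,-47.3,-4,-0.358],
  [-43.9,-47.3,-4,-0.358],
  [-43.9,-47.3,-4,-0.358],
  [-43.9,-47.3,-4,-0.358],
  [-43.9,-47.3,-4,-0.358],
  [-43.9,-47.3,-4,-0.358],
], claw=0, force=40)

```text
clock: 1.93
position: [0.3775, 0.1989, 0.2575]
tool_rot: [3.141, 0.001, -3.141]
force: [0.6, 0.8, -0.2]
grip_width: 0.0855
```

```bash
cat >> h.py <<'E'
def plan(x,y,z,yaw=None):
    s=telemetry.observe(); r=rot(s['tool_rot']); d=r.T@(np.array([x,y,z])-s['position'])*100
    yw=s['tool_rot'][2]; t=0 if yaw is None else -((yaw-yw+np.pi)%(2*np.pi)-np.pi)
    print('pos',np.round(s['position'],4),'yaw',round(yw,3),'clk',round(s['clock'],2),'w',round(s['grip_width'],4),'F',np.round(s['force'],1),'q7',round(s['qpos'][6],2)); print('shift cm',np.round(d,2),'turn',round(t,3))
E
python3 -c "
from h import *
plan(.465,-.012,.27,np.pi)"
```

```text
pos [0.3775 0.1989 0.2575] yaw -3.141 clk 1.93 w 0.0855 F [ 0.6  0.8 -0.2] q7 0.95
shift cm [ -8.75 -21.09  -1.26] turn 0.0
```

apply_moves([
  [-8.7,-21,-1.2,0],
  [-8.7,-21,-1.2,0],
  [-8.7,-21,-1.2,0],
  [-8.7,-21,-1.2,0],
  [-8.7,-21,-1.2,0],
  [-8.7,-21,-1.2,0],
  [-8.7,-21,-1.2,0],
  [-8.7,-21,-1.2,0],
  [-8.7,-21,-1.2,0],
  [-8.7,-21,-1.2,0],
])

```text
clock: 2.77
position: [0.4639, -0.0082, 0.2691]
tool_rot: [3.141, -0.0, -3.14]
force: [0.2, 0.7, 0.6]
grip_width: 0.0853
```

```bash
python3 -c "
from h import *
plan(.465,-.012,.27,np.pi)
f=grab('wrist'); save(f,'w1.png',s=1.5); print(f['mtx'],f['T_tool_cam'])
for n in 'wheel cap round_fixture square_fixture roller nut'.split(): print(n,[(np.round(d['uv']).tolist(),round(d['score'],2),np.round(ray(f,d['uv'],0)[:2],3).tolist()) for d in cams.pinpoint('wrist',n)][:4])
"
```

```text
pos [ 0.4639 -0.0082  0.2691] yaw -3.14 clk 2.77 w 0.0853 F [0.2 0.7 0.6] q7 1.52
shift cm [-0.11 -0.38 -0.09] turn 0.002
[[309.47070238   0.         256.74379485]
 [  0.         309.47070238 188.75315236]
 [  0.           0.           1.        ]] [[-1.28723083e-03 -9.45907885e-01 -3.24432761e-01  8.30577668e-02]
 [ 9.99999147e-01 -1.14573887e-03 -6.27144728e-04 -6.18911877e-04]
 [ 2.21505916e-04 -3.24433292e-01  9.45908553e-01 -1.42570633e-01]
 [ 0.00000000e+00  0.00000000e+00  0.00000000e+00  1.00000000e+00]]
wheel [([258.0, 215.0], 0.92, [0.563, -0.007]), ([245.0, 83.0], 0.81, [0.381, -0.023])]
cap [([112.0, 179.0], 0.95, [0.508, -0.211]), ([102.0, 57.0], 0.71, [0.351, -0.199]), ([103.0, 125.0], 0.68, [0.433, -0.21])]
round_fixture [([366.0, 229.0], 0.65, [0.584, 0.152])]
square_fixture [([162.0, 254.0], 0.85, [0.626, -0.152]), ([449.0, 299.0], 0.25, [0.709, 0.3])]
roller [([420.0, 107.0], 0.72, [0.41, 0.201])]
nut [([52.0, 205.0], 0.72, [0.546, -0.301])]
```

View pics/w1.png

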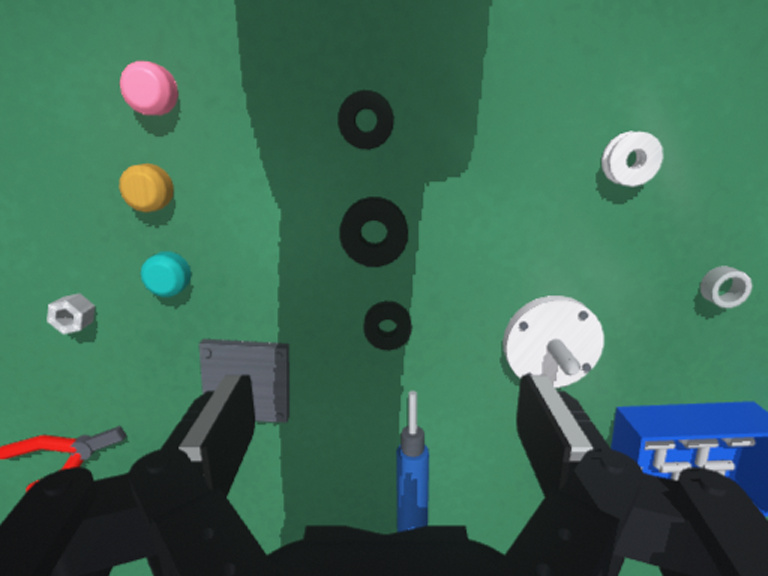

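The wrist view shows the middle ring at px (373,232) in the 1.5x image is clearly the largest wheel. The brass cap is at (146,187), between pink (149,88) and teal (165,273). The round spindle is at (565,355) and the square base at (245,380).

```bash
cat >> h.py <<'E'
def blob(f,p,z,cond,rad=0.05,hole=False):
    """centre of masked blob nearest the expected world point p; cond(hsv)->mask. hole: its largest inner hole"""
    hsv=cv2.cvtColor(f['color'],cv2.COLOR_RGB2HSV).astype(int); m=cond(hsv).astype(np.uint8)
    u0=proj(f,[p[0],p[1],z]); pr=np.linalg.norm(proj(f,[p[0]+rad,p[1],z])-u0)
    w=np.zeros_like(m); cv2.circle(w,tuple(int(v) for v in u0),int(pr),1,-1); m*=w
    cs,h=cv2.findContours(m,cv2.RETR_CCOMP,cv2.CHAIN_APPROX_NONE)
    ok=[c for c,hh in zip(cs,h[0]) if (hh[3]>=0)==hole and len(c)>8]
    c=max(ok,key=cv2.contourArea); W=np.array([ray(f,q,z)[:2] for q in c[:,0]])
    (cx,cy),r=cv2.minEnclosingCircle(W.astype(np.float32)); M=cv2.moments(c); uv=(M['m10']/M['m00'],M['m01']/M['m00'])
    return np.round([cx,cy,2*r],4), np.round(ray(f,uv,z)[:2],4), np.round(uv,1)
dark=lambda h:h[...,2]<60
E
python3 - <<'E'
from h import *
f=grab('wrist'); p=ray(f,(249,154.5),.02); print(p)
print(blob(f,p,.02,dark,.045,True),blob(f,p,.02,dark,.045)); print(f['color'][154,230:270:3].tolist())
print('round tip',ray(f,(381,245.5),.062),'base',ray(f,(369,227),.015))
plan(p[0],p[1],.12,np.pi)
E
```

```text
[ 0.46871883 -0.01968426  0.02      ]
(array([ 0.4674, -0.019 ,  0.0247]), array([ 0.4679, -0.0189]), array([249.6, 153.9])) (array([ 0.4688, -0.019 ,  0.0618]), array([ 0.4682, -0.0189]), array([249.6, 154.1]))
[[24, 30, 27], [24, 29, 26], [24, 29, 27], [22, 27, 25], [42, 82, 60], [43, 88, 64], [44, 89, 65], [44, 89, 66], [44, 88, 65], [44, 88, 65], [22, 28, 26], [23, 29, 25], [24, 31, 28], [24, 31, 28]]
round tip [0.57754227 0.14861719 0.062     ] base [0.57441164 0.14907265 0.015     ]
pos [ 0.4641 -0.009   0.2691] yaw -3.141 clk 3.17 w 0.0856 F [-0.9  0.5  0.8] q7 1.52
shift cm [-0.46 -1.07 14.91] turn 0.0
```

apply_moves([
  [-0.4,-1.0,4,0],
  [-0.4,-1.0,8,0],
  [-0.4,-1.0,12,0],
  [-0.4,-1.0,14.9,0],
  [-0.4,-1.0,14.9,0],
  [-0.4,-1.0,14.9,0],
  [-0.4,-1.0,14.9,0],
  [-0.4,-1.0,14.9,0],
  [-0.4,-1.0,14.9,0],
  [-0.4,-1.0,14.9,0],
])

```text
clock: 4.0
position: [0.4688, -0.0191, 0.1213]
tool_rot: [3.141, 0.002, -3.141]
force: [0.2, 0.5, -0.3]
grip_width: 0.0855
```

```bash
python3 - <<'E'
from h import *
f=grab('wrist'); p=(.468,-.019)
print(blob(f,p,.02,dark,.05,True),blob(f,p,.02,dark,.04)); c=blob(f,p,.02,dark,.05,True)[1]
plan(c[0],c[1],.003,np.pi)
E
```

```text
(array([ 0.4659, -0.0192,  0.023 ]), array([ 0.4667, -0.0193]), array([257.4, 185.3])) (array([ 0.4681, -0.0187,  0.0627]), array([ 0.4672, -0.0192]), array([257.5, 185.9]))
pos [ 0.4686 -0.0191  0.121 ] yaw -3.141 clk 4.05 w 0.0855 F [-0.   0.6  0.4] q7 1.61
shift cm [ 0.21 -0.02 11.8 ] turn 0.0
```

apply_moves([
  [0.15,0,4,0],
  [0.15,0,8,0],
  [0.15,0,10.5,0],
  [0.15,0,11.7,0],
  [0.15,0,11.7,0],
  [0.15,0,11.7,0],
  [0.15,0,11.7,0],
  [0.15,0,11.7,0],
  [0.15,0,11.7,0],
  [0.15,0,11.7,0],
])

```text
clock: 4.88
position: [0.4672, -0.0191, 0.0039]
tool_rot: [3.141, 0.001, -3.141]
force: [0.0, 1.3, -0.1]
grip_width: 0.0855
```

apply_moves([
  [0,0,0,0],
  [0,0,0,0],
  [0,0,0,0],
  [0,0,0,0],
  [0,0,0,0],
  [0,0,0,0],
  [0,0,0,0],
  [0,0,0,0],
  [0,0,-2,0],
  [0,0,-5,0],
], claw=1, force=40)

```text
clock: 5.72
position: [0.4652, -0.0193, 0.0521]
tool_rot: [-3.141, -0.004, -3.141]
force: [0.2, 0.0, -1.0]
grip_width: 0.0574
```

```bash
python3 -c "
from h import *
plan(.49,.149,.19,np.pi)"
```

```text
pos [ 0.4652 -0.0193  0.0521] yaw -3.141 clk 5.72 w 0.0574 F [ 0.2  0.  -1. ] q7 1.64
shift cm [ -2.42  16.82 -13.81] turn 0.0
```

apply_moves([
  [0,0,-4,0],
  [-2.4,16.8,-13.8,0],
  [-2.4,16.8,-13.8,0],
  [-2.4,16.8,-13.8,0],
  [-2.4,16.8,-13.8,0],
  [-2.4,16.8,-13.8,0],
  [-2.4,16.8,-13.8,0],
  [-2.4,16.8,-13.8,0],
  [-2.4,16.8,-13.8,0],
  [-2.4,16.8,-13.8,0],
])

```text
clock: 6.55
position: [0.4903, 0.1476, 0.1905]
tool_rot: [-3.141, -0.001, 3.14]
force: [-0.2, -0.7, -0.6]
grip_width: 0.0575
```

```bash
python3 - <<'E'
from h import *
f=grab('wrist'); save(f,'w2.png',s=1.5); plan(.576,.149,.09,np.pi)
print(proj(f,(.576,.149,.015)),proj(f,(.576,.149,.062)))
E
```

```text
pos [0.4903 0.1476 0.1905] yaw 3.14 clk 6.6 w 0.0577 F [0.9 0.1 0. ] q7 1.26
shift cm [-8.58  0.16 10.04] turn -0.001
[258.92568661 238.04192915] [259.18984592 260.20610499]
```

View pics/w2.png

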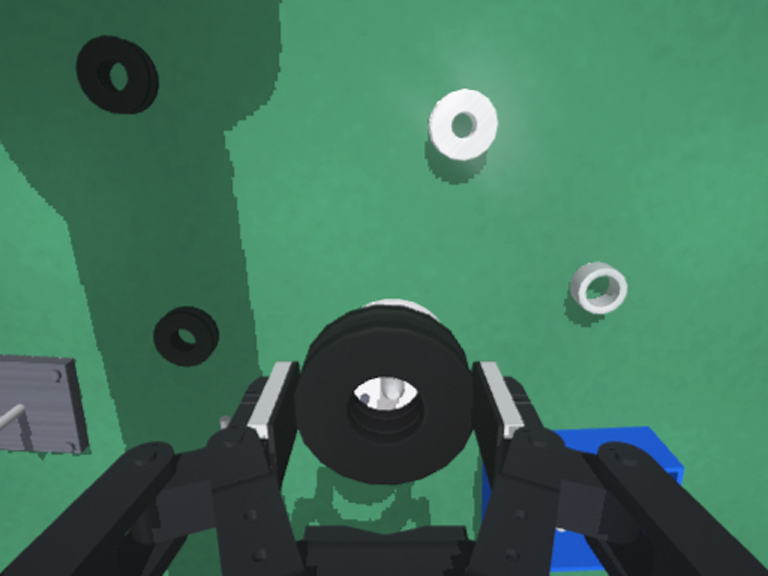

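apply_moves([
  [-4,0,0,0],
  [-8,0,0,0],
  [-12,0,0,0],
  [-13,0,0,0],
  [-13,0,0,0],
  [-13,0,0,0],
  [-13,0,0,0],
  [-13,0,0,0],
  [-13,0,0,0],
  [-13,0,0,0],
])

```text
clock: 7.43
position: [0.6203, 0.149, 0.1914]
tool_rot: [3.141, 0.0, -3.141]
force: [-0.5, 0.0, -0.3]
grip_width: 0.0576
```

```bash
python3 - <<'E'
from h import *
f=grab('wrist'); p=(.576,.149)
u=proj(f,(*p,.03)).astype(int); print(u,proj(f,(*p,.062)))
white=lambda h:(h[...,1]<45)&(h[...,2]>110)
print(blob(f,p,.015,white,.07)); save(f,'w3.png',(max(u[0]-100,0),max(u[1]-100,0),200,200),3)
print('crop origin',max(u[0]-100,0),max(u[1]-100,0)); plan(*p,.09,np.pi)
E
```

```text
[257 124] [257.6101299  129.62760716]
(array([0.579 , 0.1517, 0.0922]), array([0.5769, 0.1518]), array([260.3, 123.9]))
crop origin 157 24
pos [0.6203 0.149  0.1913] yaw -3.141 clk 7.48 w 0.0577 F [ 0.5  0.2 -0.2] q7 1.36
shift cm [ 4.44  0.   10.13] turn 0.0
```

View pics/w3.png

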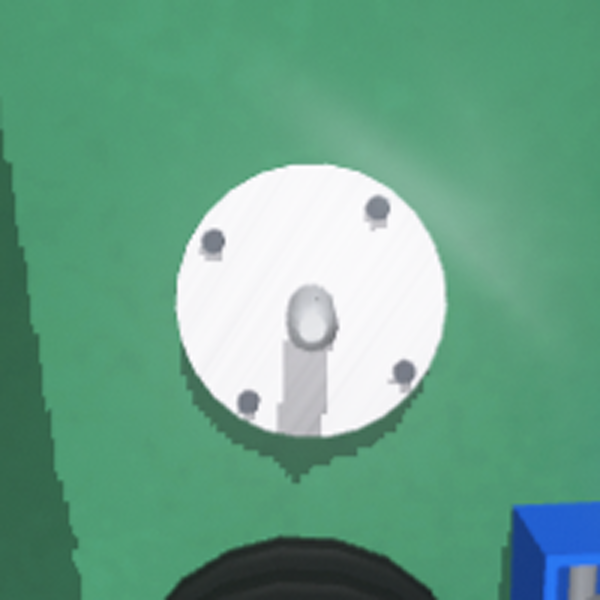

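apply_moves([
  [4.3,0.3,2,0],
  [4.3,0.3,6,0],
  [4.3,0.3,10,0],
  [4.3,0.3,11.3,0],
  [4.3,0.3,11.3,0],
  [4.3,0.3,11.3,0],
  [4.3,0.3,12,0],
  [4.3,0.3,13,0],
  [4.3,0.3,13.5,0],
  [4.3,0.3,14,0],
])

```text
clock: 8.32
position: [0.5778, 0.1519, 0.0509]
tool_rot: [3.141, 0.0, -3.141]
force: [-0.5, 0.2, -1.6]
grip_width: 0.0579
```

apply_moves([
  [0,0,1,0],
  [0,0,2,0],
  [0,0,2.6,0],
  [0,0,3,0],
  [0,0,3.1,0],
  [0,0,3.1,0],
  [0,0,3.1,0],
  [0,0,3.1,0],
  [0,0,3.1,0],
  [0,0,3.1,0],
])

```text
clock: 9.15
position: [0.5778, 0.1519, 0.0203]
tool_rot: [3.141, 0.0, -3.141]
force: [-1.2, -0.0, -0.4]
grip_width: 0.0579
```

apply_moves([
  [0,0,0,0],
  [0,0,0,0],
  [0,0,0,0],
  [0,0,0,0],
  [0,0,-2,0],
  [0,0,-6,0],
  [0,0,-10,0],
  [0,0,-14,0],
  [0,0,-17,0],
  [0,0,-17,0],
], claw=0)

```text
clock: 9.98
position: [0.5801, 0.1523, 0.1963]
tool_rot: [3.139, 0.008, 3.141]
force: [0.2, 0.3, -0.7]
grip_width: 0.0856
```

```bash
python3 - <<'E'
from h import *
f=grab('wrist'); save(f,'w4.png',s=1.5); plan(.515,.305,.14,np.pi)
white=lambda h:(h[...,1]<45)&(h[...,2]>110)
for n,p,z in(('sleeve',(.515,.305),.018),('roller',(.41,.198),.018)):
  try: print(n,blob(f,p,z,white,.045),blob(f,p,z,white,.045,True))
  except Exception as e: print(n,e)
E
```

```text
pos [0.5791 0.1522 0.1934] yaw -3.142 clk 10.03 w 0.0854 F [ 0.7  0.3 -0.1] q7 1.33
shift cm [ 6.43 15.26  5.33] turn 0.0
sleeve (array([0.5213, 0.3001, 0.041 ]), array([0.5205, 0.3015]), array([405.6, 105.6])) (array([0.5216, 0.303 , 0.0252]), array([0.5208, 0.302 ]), array([406. , 105.9]))
roller max() iterable argument is empty
```

View pics/w4.png

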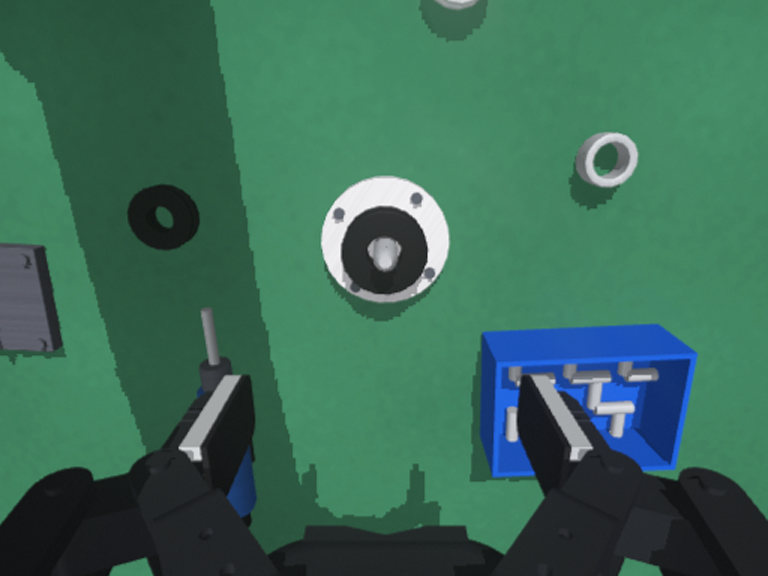

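The wheel sits over the spindle at px (385,250), with the base circle centred at (385,239). I'll check that offset against parallax.

```bash
python3 - <<'E'
from h import *
f=grab('wrist'); p=(.577,.152)
print([ (proj(f,(*p,z))*1.5).round(1).tolist() for z in (.015,.035,.062)])
print(blob(f,p,.035,dark,.042)); white=lambda h:(h[...,1]<45)&(h[...,2]>110)
print(blob(f,p,.015,white,.07))
plan(.521,.302,.12,np.pi)
E
```

```text
[[385.4, 243.2], [385.4, 250.6], [385.6, 262.1]]
(array([0.5798, 0.1509, 0.0604]), array([0.5791, 0.1511]), array([256.1, 169.1]))
(array([0.5781, 0.1518, 0.0932]), array([0.5762, 0.1517]), array([256.7, 161.4]))
pos [0.578  0.1521 0.1912] yaw -3.141 clk 10.08 w 0.0852 F [ 0.6  0.8 -0. ] q7 1.33
shift cm [ 5.71 14.99  7.13] turn 0.0
```

apply_moves([
  [5.7,15,0,0],
  [5.7,15,0,0],
  [5.7,15,0,0],
  [5.7,15,4,0],
  [5.7,15,7,0],
  [5.7,15,7,0],
  [5.7,15,7,0],
  [5.7,15,7,0],
  [5.7,15,7,0],
  [5.7,15,7,0],
])

```text
clock: 10.92
position: [0.5218, 0.3012, 0.1217]
tool_rot: [3.141, 0.002, 3.14]
force: [0.2, 0.6, 0.5]
grip_width: 0.0856
```

```bash
cat >> h.py <<'E'
white=lambda h:(h[...,1]<45)&(h[...,2]>110)
E
python3 - <<'E'
from h import *
f=grab('wrist'); p=(.521,.302)
print(blob(f,p,.018,white,.045),blob(f,p,.018,white,.045,True)); c=blob(f,p,.018,white,.045,True)[1]
plan(*c,.004,np.pi)
E
```

```text
(array([0.5193, 0.3036, 0.039 ]), array([0.519 , 0.3037]), array([260.5, 183.7])) (array([0.5206, 0.3037, 0.0253]), array([0.5184, 0.3039]), array([260.8, 183.1]))
pos [0.5216 0.3013 0.1215] yaw 3.14 clk 10.97 w 0.085 F [-0.1  0.1  0.1] q7 1.07
shift cm [ 0.35  0.24 11.75] turn -0.001
```

apply_moves([
  [0.25,0.25,4,0],
  [0.25,0.25,8,0],
  [0.25,0.25,10.5,0],
  [0.25,0.25,11.6,0],
  [0.25,0.25,11.6,0],
  [0.25,0.25,11.6,0],
  [0.25,0.25,11.6,0],
  [0.25,0.25,11.6,0],
  [0.25,0.25,11.6,0],
  [0.25,0.25,11.6,0],
])

```text
clock: 11.8
position: [0.5185, 0.3047, 0.0051]
tool_rot: [3.141, 0.001, -3.141]
force: [0.5, -0.6, -0.9]
grip_width: 0.0854
```

apply_moves([
  [0,0,0,0],
  [0,0,0,0],
  [0,0,0,0],
  [0,0,0,0],
  [0,0,0,0],
  [0,0,0,0],
  [0,0,0,0],
  [0,0,0,0],
  [0,0,0,0],
  [0,0,-2,0],
], claw=1)

```text
clock: 12.63
position: [0.5165, 0.3035, 0.0216]
tool_rot: [-3.139, -0.004, -3.141]
force: [-0.6, 0.2, -0.7]
grip_width: 0.0345
```

```bash
python3 -c "
from h import *
plan(.5755,.152,.11,np.pi)"
```

```text
pos [0.5165 0.3035 0.0216] yaw -3.141 clk 12.63 w 0.0345 F [-0.6  0.2 -0.7] q7 1.09
shift cm [ -5.86 -15.17  -8.82] turn 0.0
```

apply_moves([
  [0,0,-4,0],
  [0,0,-8,0],
  [-1.5,-4,-10,0],
  [-3,-8,-10,0],
  [-4.5,-12,-10,0],
  [-5.7,-15.2,-10,0],
  [-5.7,-15.2,-10,0],
  [-5.7,-15.2,-10,0],
  [-5.7,-15.2,-9,0],
  [-5.7,-15.2,-8,0],
])

```text
clock: 13.47
position: [0.5749, 0.1537, 0.1034]
tool_rot: [3.141, 0.0, -3.14]
force: [1.1, 0.2, -1.4]
grip_width: 0.0345
```

```bash
python3 -c "
from h import *
f=grab('wrist');save(f,'w5.png',s=1.2)
plan(.5755,.152,.0405,np.pi)"
```

```text
pos [0.5736 0.1535 0.1011] yaw -3.139 clk 13.52 w 0.0345 F [-2.3 -1.  -3.6] q7 1.34
shift cm [-0.2  -0.15  6.06] turn 0.002
```

View pics/w5.png

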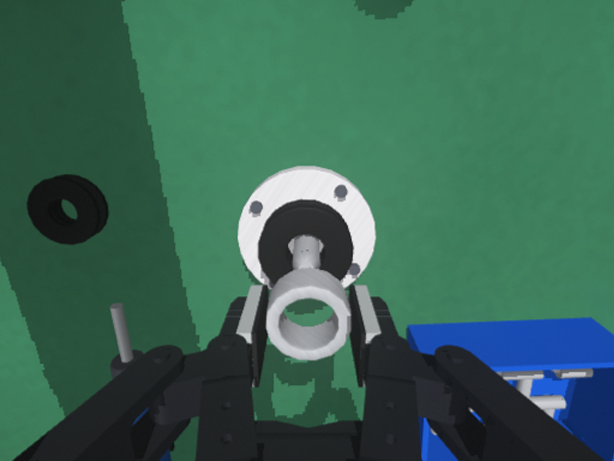

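The sleeve is held level and in line with the spindle: the spindle is at px (306,250) and the sleeve at (308,320). The wheel is on the base.

apply_moves([
  [0,-0.1,0.5,0],
  [0,-0.1,1,0],
  [0,-0.1,1.5,0],
  [0,-0.1,2,0],
  [0,-0.1,2.5,0],
  [0,-0.1,3,0],
  [0,-0.1,3.5,0],
  [0,-0.1,4,0],
  [0,-0.1,4,0],
  [0,-0.1,4,0],
])

```text
clock: 14.35
position: [0.575, 0.1512, 0.0638]
tool_rot: [-3.141, -0.0, -3.141]
force: [0.0, -0.1, -0.4]
grip_width: 0.0345
```

apply_moves([
  [0,0,0.5,0],
  [0,0,1,0],
  [0,0,1.5,0],
  [0,0,1.9,0],
  [0,0,2.1,0],
  [0,0,2.3,0],
  [0,0,2.3,0],
  [0,0,2.3,0],
  [0,0,2.3,0],
  [0,0,2.3,0],
])

```text
clock: 15.18
position: [0.5752, 0.1513, 0.0413]
tool_rot: [3.142, 0.0, -3.141]
force: [0.3, 1.0, -0.7]
grip_width: 0.0346
```

apply_moves([
  [0,0,0,0],
  [0,0,0,0],
  [0,0,0,0],
  [0,0,0,0],
  [0,0,-2,0],
  [0,0,-6,0],
  [0,0,-10,0],
  [0,0,-14,0],
  [0,0,-15,0],
  [0,0,-15,0],
], claw=0)

```text
clock: 16.02
position: [0.5766, 0.1517, 0.1946]
tool_rot: [3.14, 0.005, -3.142]
force: [-0.1, 0.0, -0.3]
grip_width: 0.0853
```

```bash
python3 - <<'E'
from h import *
f=grab('wrist'); p=(.576,.152); print(blob(f,p,.053,white,.03,False), (proj(f,(*p,.053))).round(1), proj(f,(*p,.062)).round(1))
u=proj(f,(*p,.05)).astype(int); save(f,'w6.png',(u[0]-70,u[1]-70,140,140),4); print(u-70)
plan(.437,-.208,.13,np.pi)
E
```

```text
(array([0.5765, 0.1505, 0.0388]), array([0.5763, 0.1503]), array([255.8, 173.3])) [257.5 173.1] [257.6 175.8]
[187 102]
pos [0.5757 0.1516 0.1924] yaw -3.141 clk 16.07 w 0.0853 F [ 0.5  0.2 -0.9] q7 1.32
shift cm [ 13.9  -35.96   6.17] turn 0.0
```

View pics/w6.png

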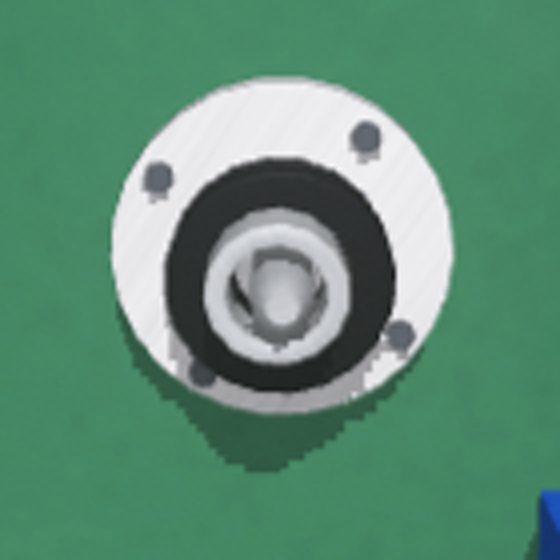

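The sleeve is threaded and concentric with the spindle: ring centre (277,295), spindle (280,293). It is seated at the right height (apparent diameter 38.8 at z = 53). Next is the brass cap.

apply_moves([
  [13.9,-36,0,0],
  [13.9,-36,0,0],
  [13.9,-36,0,0],
  [13.9,-36,0,0],
  [13.9,-36,0,0],
  [13.9,-36,0,0],
  [13.9,-36,0,0],
  [13.9,-36,0,0],
  [13.9,-36,6,0],
  [13.9,-36,6,0],
])

```text
clock: 16.9
position: [0.4351, -0.2108, 0.1301]
tool_rot: [-3.141, 0.001, 3.14]
force: [0.1, -0.0, -0.7]
grip_width: 0.0853
```

```bash
python3 - <<'E'
from h import *
f=grab('wrist'); p=(.437,-.208)
brass=lambda h:(h[...,0]>12)&(h[...,0]<28)&(h[...,1]>120)
print(blob(f,p,.0,brass,.05),blob(f,p,.022,brass,.05)); print(f['color'][tuple(proj(f,(*p,.022)).astype(int)[::-1])])
u=proj(f,(*p,.02)).astype(int); save(f,'w7.png',(u[0]-90,u[1]-90,180,180),3); print(u-90)
plan(*p,.004,np.pi)
E
```

```text
(array([ 0.4355, -0.214 ,  0.0446]), array([ 0.4351, -0.2139]), array([254.4, 177.9])) (array([ 0.4288, -0.2138,  0.041 ]), array([ 0.4284, -0.2137]), array([254.4, 177.9]))
[193 149  64]
[171  96]
pos [ 0.4309 -0.2136  0.1252] yaw 3.137 clk 16.95 w 0.0854 F [-8.9 -3.4 -7.7] q7 2.07
shift cm [-0.68  0.57 12.11] turn -0.005
```

View pics/w7.png

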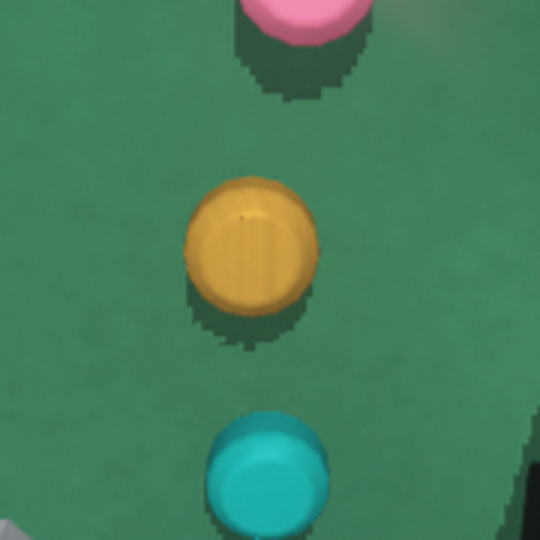

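The crop confirms the brass cap at crop px (252,250), with pink above and teal below. The arm was still settling, so I'll measure once more.

```bash
python3 - <<'E'
from h import *
for i in range(4): f=grab('wrist')
p=(.433,-.213)
brass=lambda h:(h[...,0]>12)&(h[...,0]<28)&(h[...,1]>120)
top=lambda h:brass(h)&(h[...,2]>185)
print(blob(f,p,.008,brass,.05),blob(f,p,.022,top,.03),blob(f,(.5,-.2),.02,lambda h:(h[...,0]>80)&(h[...,0]<95)&(h[...,1]>120))[1])
plan(*blob(f,p,.008,brass,.05)[1],.004,np.pi)
E
```

```text
(array([ 0.433 , -0.2142,  0.0435]), array([ 0.4327, -0.2138]), array([251.8, 178.5])) (array([ 0.4282, -0.2138,  0.0341]), array([ 0.4275, -0.2141]), array([251.2, 177.5])) [ 0.5035 -0.209 ]
pos [ 0.4361 -0.2081  0.1306] yaw -3.141 clk 17.15 w 0.0851 F [0.3 0.7 0.8] q7 2.06
shift cm [ 0.33 -0.57 12.66] turn 0.0
```

apply_moves([
  [0.4,-0.55,4,0],
  [0.4,-0.55,8,0],
  [0.4,-0.55,11,0],
  [0.4,-0.55,12.6,0],
  [0.4,-0.55,12.6,0],
  [0.4,-0.55,12.6,0],
  [0.4,-0.55,12.6,0],
  [0.4,-0.55,12.6,0],
  [0.4,-0.55,12.6,0],
  [0.4,-0.55,12.6,0],
])

```text
clock: 17.98
position: [0.4328, -0.2142, 0.006]
tool_rot: [-3.141, 0.002, -3.141]
force: [-0.1, 0.5, -0.8]
grip_width: 0.0853
```

apply_moves([
  [0,0,0,0],
  [0,0,0,0],
  [0,0,0,0],
  [0,0,0,0],
  [0,0,0,0],
  [0,0,0,0],
  [0,0,0,0],
  [0,0,0,0],
  [0,0,0,0],
  [0,0,-3,0],
], claw=1)

```text
clock: 18.82
position: [0.4301, -0.2133, 0.032]
tool_rot: [3.14, -0.006, -3.141]
force: [-1.8, 0.5, -1.8]
grip_width: 0.0374
```

```bash
python3 -c "
from h import *
plan(.576,.152,.16,np.pi)"
```

```text
pos [ 0.4301 -0.2133  0.032 ] yaw -3.141 clk 18.82 w 0.0374 F [-1.8  0.5 -1.8] q7 2.12
shift cm [-14.53  36.55 -12.81] turn 0.0
```

apply_moves([
  [0,0,-4,0],
  [-1.4,3.7,-6,0],
  [-14.35,36.6,-12.7,0],
  [-14.35,36.6,-12.7,0],
  [-14.35,36.6,-12.7,0],
  [-14.35,36.6,-12.7,0],
  [-14.35,36.6,-12.7,0],
  [-14.35,36.6,-12.7,0],
  [-14.35,36.6,-12.7,0],
  [-14.35,36.6,-12.7,0],
])

```text
clock: 19.65
position: [0.5653, 0.1274, 0.157]
tool_rot: [-3.141, -0.0, -3.141]
force: [0.4, -1.3, -1.9]
grip_width: 0.0373
```

```bash
python3 -c "
from h import *
plan(.576,.152,.10,np.pi)"
```

```text
pos [0.5653 0.1274 0.157 ] yaw -3.141 clk 19.65 w 0.0373 F [ 0.4 -1.3 -1.9] q7 1.42
shift cm [-1.08  2.46  5.7 ] turn 0.0
```

apply_moves([
  [-1,2.3,0,0],
  [-1,2.3,0,0],
  [-1,2.3,2,0],
  [-1,2.3,4,0],
  [-1,2.3,6,0],
  [-1,2.3,6,0],
  [-1,2.3,6,0],
  [-1,2.3,6,0],
  [-1,2.3,6,0],
  [-1,2.3,6,0],
])

```text
clock: 20.48
position: [0.5757, 0.1483, 0.0977]
tool_rot: [3.141, 0.001, -3.141]
force: [0.6, 0.0, -0.9]
grip_width: 0.0374
```

```bash
python3 - <<'E'
from h import *
f=grab('wrist');save(f,'w8.png',(130,90,256,230),2.4)
plan(.576,.152,.06,np.pi)
E
```

```text
pos [0.5756 0.1483 0.0976] yaw -3.142 clk 20.53 w 0.0377 F [ 0.5 -0.6 -2.2] q7 1.41
shift cm [-0.04  0.36  3.76] turn 0.0
```

View pics/w8.png

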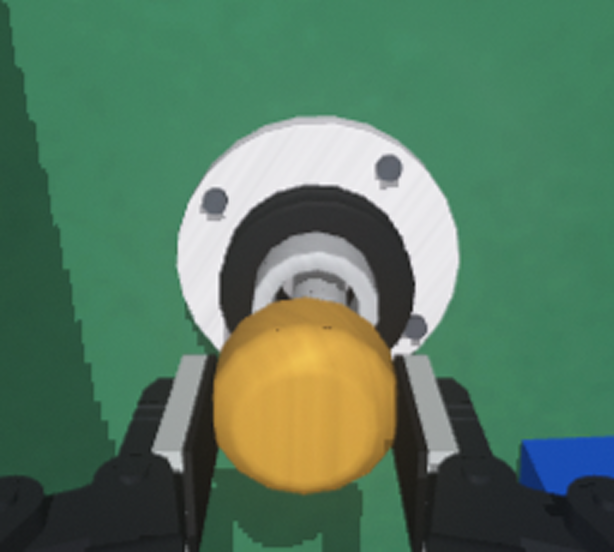

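The cap is held level at px (304,395), with the sleeve at (316,285). It needs 3.6 mm in +y before lowering.

apply_moves([
  [0,0.36,0,0],
  [0,0.36,0.5,0],
  [0,0.36,1,0],
  [0,0.36,1.5,0],
  [0,0.36,2,0],
  [0,0.36,2.5,0],
  [0,0.36,3,0],
  [0,0.36,3.4,0],
  [0,0.36,3.8,0],
  [0,0.36,3.8,0],
])

```text
clock: 21.37
position: [0.5752, 0.1517, 0.0585]
tool_rot: [3.142, -0.0, 3.142]
force: [-0.0, -0.1, -1.9]
grip_width: 0.0373
```

```bash
python3 - <<'E'
from h import *
plan(.576,.152,.059,np.pi)
E
```

```text
pos [0.5752 0.1517 0.0585] yaw 3.142 clk 21.37 w 0.0373 F [-0.  -0.1 -1.9] q7 1.42
shift cm [-0.08  0.03 -0.05] turn -0.0
```

apply_moves([
  [0,0,0,0],
  [0,0,0,0],
  [0,0,0,0],
  [0,0,0,0],
  [0,0,-2,0],
  [0,0,-6,0],
  [0,0,-10,0],
  [0,0,-13,0],
  [0,0,-13,0],
  [0,0,-13,0],
], claw=0)

```text
clock: 22.2
position: [0.5759, 0.1522, 0.1903]
tool_rot: [3.14, 0.003, -3.141]
force: [0.6, 0.4, -1.0]
grip_width: 0.0851
```

```bash
python3 - <<'E'
from h import *
f=grab('wrist');save(f,'w9.png',(160,70,200,200),3)
p=(.576,.152)
brass=lambda h:(h[...,0]>12)&(h[...,0]<28)&(h[...,1]>120)
print(blob(f,p,.061,brass,.05),proj(f,(*p,.075)))
plan(.41,.198,.13,np.pi)
E
```

```text
(array([0.5764, 0.1506, 0.0439]), array([0.5759, 0.151 ]), array([256.1, 177.9])) [257.27289949 182.69512984]
pos [0.5751 0.1521 0.1888] yaw -3.141 clk 22.25 w 0.0853 F [ 0.2  0.7 -0. ] q7 1.38
shift cm [16.51  4.6   5.87] turn 0.0
```

View pics/w9.png

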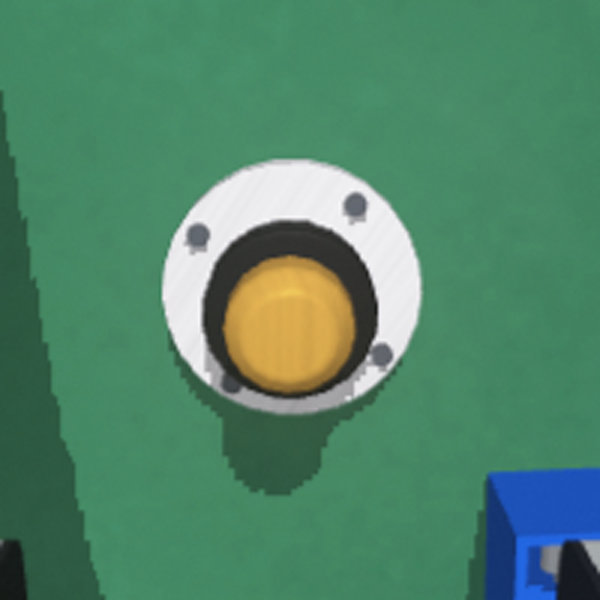

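The cap is seated and centred, at crop px (289,323). Now the roller.

apply_moves([
  [4,1.1,0,0],
  [8,2.2,0,0],
  [12,3.3,0,0],
  [16.2,4.6,2,0],
  [16.5,4.6,6,0],
  [16.5,4.6,6,0],
  [16.5,4.6,6,0],
  [16.5,4.6,6,0],
  [16.5,4.6,6,0],
  [16.5,4.6,6,0],
])

```text
clock: 23.08
position: [0.4114, 0.1976, 0.1295]
tool_rot: [3.141, 0.001, 3.14]
force: [-0.9, 0.5, -0.0]
grip_width: 0.0854
```

```bash
python3 - <<'E'
from h import *
f=grab('wrist'); p=(.41,.198)
a=blob(f,p,.018,white,.045);b=blob(f,p,.018,white,.045,True);print(a,b)
plan(*b[1],.004,np.pi)
E
```

```text
(array([0.4057, 0.1972, 0.0469]), array([0.4053, 0.1973]), array([257.2, 177.3])) (array([0.4059, 0.1971, 0.016 ]), array([0.4052, 0.1974]), array([257.2, 177.1]))
pos [0.4112 0.1977 0.1294] yaw 3.141 clk 23.13 w 0.0853 F [0.1 0.4 0.2] q7 1.17
shift cm [ 0.62 -0.04 12.54] turn -0.001
```

apply_moves([
  [0.6,0,4,0],
  [0.6,0,8,0],
  [0.6,0,11,0],
  [0.6,0,12.5,0],
  [0.6,0,12.5,0],
  [0.6,0,12.5,0],
  [0.6,0,12.5,0],
  [0.6,0,12.5,0],
  [0.6,0,12.5,0],
  [0.6,0,12.5,0],
])

```text
clock: 23.97
position: [0.4046, 0.1982, 0.0045]
tool_rot: [3.141, 0.001, -3.141]
force: [0.1, -0.2, -0.4]
grip_width: 0.0851
```

apply_moves([
  [0,0,0,0],
  [0,0,0,0],
  [0,0,0,0],
  [0,0,0,0],
  [0,0,0,0],
  [0,0,0,0],
  [0,0,0,0],
  [0,0,0,0],
  [0,0,-4,0],
  [0,0,-8,0],
], claw=1)

```text
clock: 24.8
position: [0.4027, 0.1967, 0.0828]
tool_rot: [-3.138, -0.005, 3.141]
force: [1.0, -0.1, 0.5]
grip_width: 0.0414
```

```bash
python3 -c "
from h import *
plan(.68,-.145,.19,np.pi)"
```

```text
pos [0.4027 0.1967 0.0828] yaw 3.141 clk 24.8 w 0.0414 F [ 1.  -0.1  0.5] q7 1.21
shift cm [-27.69 -34.2  -10.73] turn -0.0
```

apply_moves([
  [0,0,-4,0],
  [-2,-2.5,-7,0],
  [-27.6,-34.2,-10.7,0],
  [-27.6,-34.2,-10.7,0],
  [-27.6,-34.2,-10.7,0],
  [-27.6,-34.2,-10.7,0],
  [-27.6,-34.2,-10.7,0],
  [-27.6,-34.2,-10.7,0],
  [-27.6,-34.2,-10.7,0],
  [-27.6,-34.2,-10.7,0],
])

```text
clock: 25.63
position: [0.6324, -0.086, 0.1834]
tool_rot: [3.141, -0.0, -3.141]
force: [0.4, 0.7, -0.8]
grip_width: 0.0411
```

```bash
python3 -c "
from h import *
plan(.68,-.145,.19,np.pi)"
```

```text
pos [ 0.6324 -0.086   0.1834] yaw -3.141 clk 25.63 w 0.0411 F [ 0.4  0.7 -0.8] q7 1.79
shift cm [-4.76 -5.91 -0.67] turn 0.0
```

apply_moves([
  [-4.2,-5,-0.6,0],
  [-4.2,-5,-0.6,0],
  [-4.2,-5,-0.6,0],
  [-4.2,-5,-0.6,0],
  [-4.2,-5,-0.6,0],
  [-4.2,-5,-0.6,0],
  [-4.2,-5,-0.6,0],
  [-4.2,-5,-0.6,0],
  [-4.2,-5,-0.6,0],
  [-4.2,-5,-0.6,0],
])

```text
clock: 26.47
position: [0.6737, -0.1337, 0.1895]
tool_rot: [3.142, 0.0, -3.141]
force: [0.1, 0.9, -0.4]
grip_width: 0.0416
```

```bash
python3 - <<'E'
from h import *
f=grab('wrist'); p=(.622,-.147)
u=proj(f,(*p,.03)).astype(int); o=np.maximum(u-90,0); print(u,o,proj(f,(*p,.058)),proj(f,(*p,.012)))
save(f,'w10.png',(*o,180,180),3.3)
hsv=lambda h:(h[...,1]<70)&(h[...,2]<150)&(h[...,2]>50)
print(blob(f,p,.012,hsv,.065)); plan(*p,.09,np.pi)
E
```

```text
[243 117] [153  27] [242.30991413 120.72026065] [244.32443541 115.41605752]
(array([ 0.6227, -0.1478,  0.1167]), array([ 0.6205, -0.1476]), array([243.7, 113.9]))
pos [ 0.6737 -0.1338  0.1894] yaw -3.141 clk 26.52 w 0.0411 F [-0.4 -0.1 -1.5] q7 1.85
shift cm [ 5.17 -1.31  9.94] turn 0.0
```

View pics/w10.png

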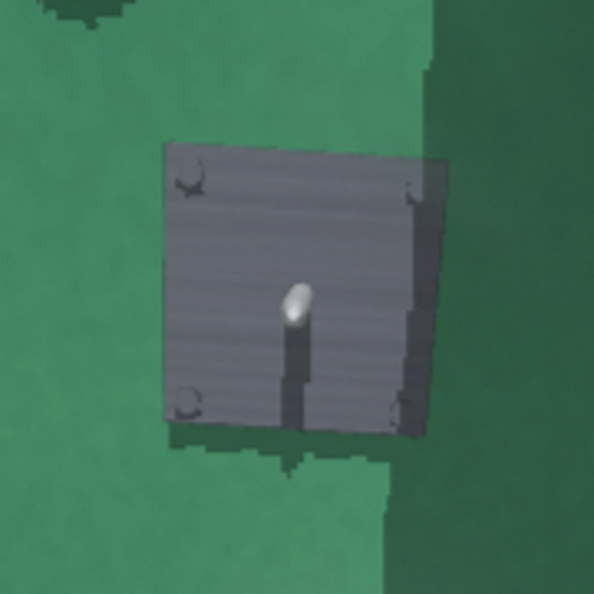

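The square spindle tip is at crop px (294,310), which agrees with (0.622, -0.147).

apply_moves([
  [4,-1.3,0,0],
  [5.2,-1.3,3,0],
  [5.2,-1.3,6,0],
  [5.2,-1.3,9,0],
  [5.2,-1.3,10.5,0],
  [5.2,-1.3,10.5,0],
  [5.2,-1.3,10.5,0],
  [5.2,-1.3,10.5,0],
  [5.2,-1.3,10.5,0],
  [5.2,-1.3,10.5,0],
])

```text
clock: 27.35
position: [0.6224, -0.1472, 0.0856]
tool_rot: [-3.141, 0.002, -3.141]
force: [0.1, -0.2, -1.0]
grip_width: 0.0412
```

```bash
python3 - <<'E'
from h import *
plan(.621,-.147,.017,np.pi)
E
```

```text
pos [ 0.6224 -0.1472  0.0856] yaw -3.141 clk 27.35 w 0.0412 F [ 0.1 -0.2 -1. ] q7 1.92
shift cm [0.15 0.02 6.86] turn 0.0
```

apply_moves([
  [0.1,0,0.5,0],
  [0.1,0,1,0],
  [0.1,0,1.5,0],
  [0.1,0,2,0],
  [0.1,0,2.5,0],
  [0.1,0,3,0],
  [0.1,0,3.5,0],
  [0.1,0,4,0],
  [0.1,0,4.5,0],
  [0.1,0,4.5,0],
])

```text
clock: 28.18
position: [0.6202, -0.1469, 0.0382]
tool_rot: [3.141, -0.001, -3.141]
force: [0.1, 0.5, -0.7]
grip_width: 0.0414
```

apply_moves([
  [0,0,0.5,0],
  [0,0,1,0],
  [0,0,1.5,0],
  [0,0,2,0],
  [0,0,2.2,0],
  [0,0,2.3,0],
  [0,0,2.3,0],
  [0,0,2.3,0],
  [0,0,2.3,0],
  [0,0,2.3,0],
])

```text
clock: 29.02
position: [0.6208, -0.1471, 0.0164]
tool_rot: [-3.142, 0.0, -3.141]
force: [0.5, -0.3, -1.8]
grip_width: 0.0413
```

apply_moves([
  [0,0,0,0],
  [0,0,0,0],
  [0,0,0,0],
  [0,0,0,0],
  [0,0,-2,0],
  [0,0,-6,0],
  [0,0,-10,0],
  [0,0,-14,0],
  [0,0,-16,0],
  [0,0,-16,0],
], claw=0)

```text
clock: 29.85
position: [0.6227, -0.1477, 0.1816]
tool_rot: [-3.141, 0.007, 3.142]
force: [0.5, 0.7, -0.4]
grip_width: 0.0853
```

```bash
python3 - <<'E'
from h import *
f=grab('wrist'); p=(.622,-.147)
print(blob(f,p,.03,white,.04),proj(f,(*p,.03)),proj(f,(.547,-.3,.02)))
save(f,'w11.png',(0,0,400,280),2)
plan(.547,-.30,.13,np.pi)
E
```

```text
(array([ 0.6224, -0.1472,  0.0752]), array([ 0.6169, -0.15  ]), array([255.4, 164.8])) [258.39078915 169.88844322] [94.77402264 89.83639632]
pos [ 0.6218 -0.1473  0.179 ] yaw -3.141 clk 29.9 w 0.0856 F [-1.  -0.3 -0.2] q7 1.89
shift cm [  7.51 -15.27   4.87] turn 0.0
```

View pics/w11.png

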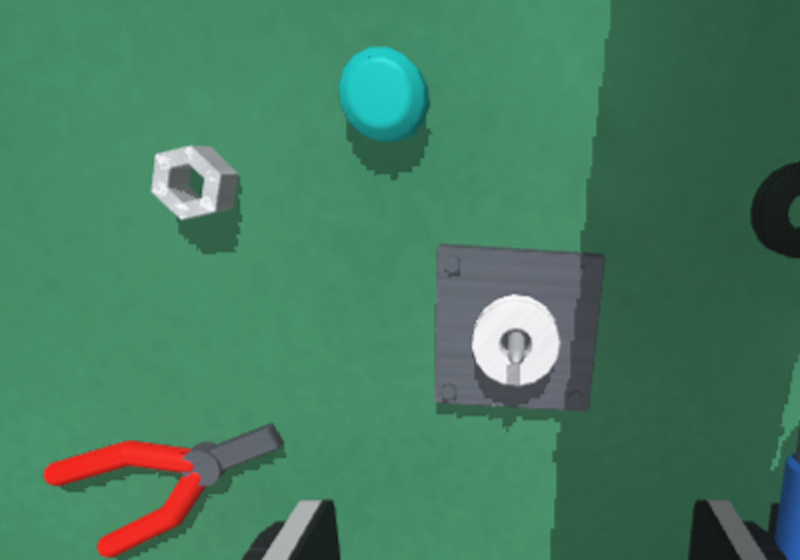

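The roller is threaded on the thin spindle, at px (516,340). The nut is at (190,183); next is a hover look at it.

apply_moves([
  [2,-4,0,0],
  [4,-8,0,0],
  [6,-12,0,0],
  [7.5,-15.3,2,0],
  [7.5,-15.3,4.9,0],
  [7.5,-15.3,4.9,0],
  [7.5,-15.3,4.9,0],
  [7.5,-15.3,4.9,0],
  [7.5,-15.3,4.9,0],
  [7.5,-15.3,4.9,0],
])

```text
clock: 30.73
position: [0.5468, -0.2993, 0.1284]
tool_rot: [-3.141, 0.002, -3.14]
force: [-0.7, 0.3, -0.9]
grip_width: 0.0853
```

```bash
python3 - <<'E'
from h import *
for i in range(2): f=grab('wrist')
p=(.547,-.30)
print(blob(f,p,.02,white,.04)); b=blob(f,p,.02,white,.04,True); print(b)
u=proj(f,(*p,.02)).astype(int); o=np.maximum(u-50,0); print(u,o); save(f,'w12.png',(*o,100,100),6)
plan(*b[1],.004,np.pi)
E
```

```text
(array([ 0.5459, -0.3026,  0.0389]), array([ 0.5458, -0.3024]), array([254.1, 184.4]))
(array([ 0.5473, -0.3025,  0.0175]), array([ 0.546 , -0.3023]), array([254.3, 184.6]))
[256 185] [206 135]
pos [ 0.5465 -0.2995  0.1281] yaw -3.14 clk 30.83 w 0.0855 F [ 0.1 -0.4  0.9] q7 2.18
shift cm [ 0.06 -0.28 12.41] turn 0.001
```

View pics/w12.png

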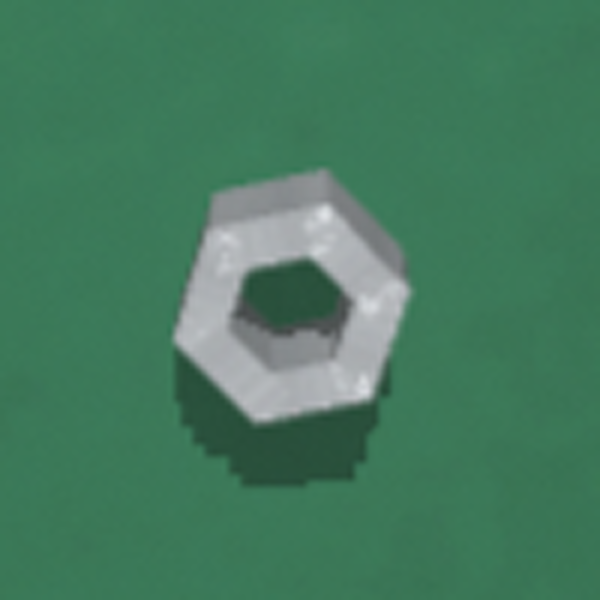

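The nut's top-face corners in the crop are (213,230), (322,208), (408,290), (373,398), (260,422) and (177,340).

```bash
python3 - <<'E'
from h import *
f=grab('wrist')
c=np.array([(213,230),(322,208),(408,290),(373,398),(260,422),(177,340)])/6+[206,135]
W=np.array([ray(f,q,.02)[:2] for q in c]); m=W.mean(0); print(m, np.linalg.norm(W-m,axis=1).round(4)*2)
e=np.roll(W,-1,0)-W; n=np.arctan2(e[:,1],e[:,0])+np.pi/2   # flat normals
a=np.angle(np.mean(np.exp(6j*n)))/6; print('normals mod60',np.degrees(a), np.degrees(n)%60)
# jaw axis angle = yaw-90
for k in range(6):
    y=(a+k*np.pi/3+np.pi/2+np.pi)%(2*np.pi)-np.pi; print(round(y,3))
plan(*m,.004)
E
```

```text
[ 0.54852493 -0.30206151] [0.0338 0.033  0.0338 0.0342 0.034  0.0338]
normals mod60 13.108868431634608 [11.82439464 15.45572328 13.82542534 12.88196868 12.98151377 11.69940353]
1.8
2.847
-2.389
-1.342
-0.295
0.752
pos [ 0.5463 -0.2996  0.128 ] yaw -3.141 clk 30.88 w 0.0854 F [-0.1 -1.   0.4] q7 2.18
shift cm [-0.21 -0.24 12.4 ] turn 0
```

apply_moves([
  [-0.2,-0.24,0,0.12],
  [-0.2,-0.24,0,0.24],
  [-0.2,-0.24,4,0.295],
  [-0.2,-0.24,8,0.295],
  [-0.2,-0.24,11,0.295],
  [-0.2,-0.24,12.3,0.295],
  [-0.2,-0.24,12.3,0.295],
  [-0.2,-0.24,12.3,0.295],
  [-0.2,-0.24,12.3,0.295],
  [-0.2,-0.24,12.3,0.295],
])

```text
clock: 31.72
position: [0.5488, -0.3031, 0.0064]
tool_rot: [-3.141, 0.003, 2.847]
force: [-0.5, -0.0, 0.1]
grip_width: 0.0851
```

apply_moves([
  [0,0,0,0],
  [0,0,0,0],
  [0,0,0,0],
  [0,0,0,0],
  [0,0,0,0],
  [0,0,0,0],
  [0,0,0,0],
  [0,0,0,0],
  [0,0,0,0],
  [0,0,-2,0],
], claw=1)

```text
clock: 32.55
position: [0.5462, -0.3015, 0.0218]
tool_rot: [3.141, -0.004, 2.847]
force: [-0.6, 1.8, -0.7]
grip_width: 0.029
```

```bash
python3 -c "
from h import *
plan(.622,-.147,.16)"
```

```text
pos [ 0.5462 -0.3015  0.0218] yaw 2.847 clk 32.55 w 0.029 F [-0.6  1.8 -0.7] q7 1.99
shift cm [ -2.71  17.   -13.82] turn 0
```

apply_moves([
  [0,0,-4,0],
  [0,0,-8,0],
  [-0.6,4,-11,0],
  [-1.2,8,-11,0],
  [-1.8,12,-11,0],
  [-2.4,16,-11,0],
  [-2.5,17,-11,0],
  [-2.5,17,-10,0],
  [-2.5,17,-8,0],
  [-2.5,17,-7,0],
])

```text
clock: 33.38
position: [0.6203, -0.1468, 0.0925]
tool_rot: [-3.141, -0.002, 2.847]
force: [0.0, -0.3, -1.3]
grip_width: 0.0289
```

```bash
python3 - <<'E'
from h import *
for i in range(3): f=grab('wrist')
save(f,'w13.png',(130,90,256,230),2.4)
plan(.622,-.147,.0355)
E
```

```text
pos [ 0.6204 -0.1476  0.0937] yaw 2.846 clk 33.53 w 0.0289 F [-0.2  0.8  0.3] q7 1.7
shift cm [-0.14  0.11  5.82] turn 0
```

View pics/w13.png

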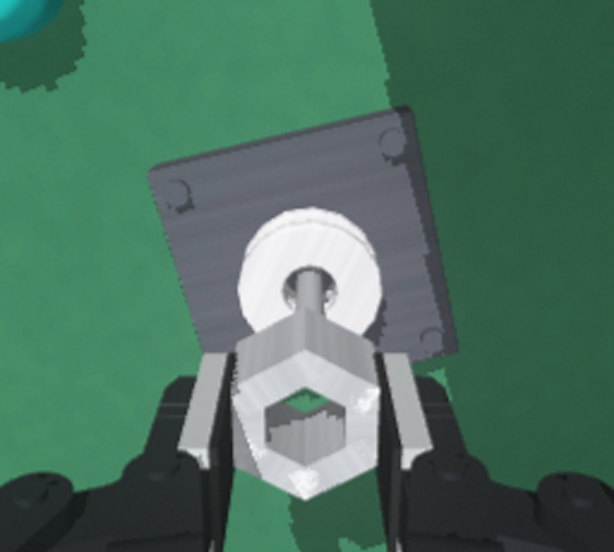

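The nut is gripped on its flats with its bore at (306,430), in line with the spindle at (311,290). I'm lowering it with a 1 mm correction.

apply_moves([
  [-0.15,0.1,0.5,0],
  [-0.15,0.1,1,0],
  [-0.15,0.1,1.5,0],
  [-0.15,0.1,2,0],
  [-0.15,0.1,2.5,0],
  [-0.15,0.1,3,0],
  [-0.15,0.1,3.5,0],
  [-0.15,0.1,4,0],
  [-0.15,0.1,4,0],
  [-0.15,0.1,4,0],
])

```text
clock: 34.37
position: [0.6226, -0.1466, 0.054]
tool_rot: [-3.141, -0.0, 2.847]
force: [-0.7, 0.5, 0.1]
grip_width: 0.0293
```

apply_moves([
  [0,0,0.4,0],
  [0,0,0.8,0],
  [0,0,1.2,0],
  [0,0,1.5,0],
  [0,0,1.7,0],
  [0,0,1.8,0],
  [0,0,1.8,0],
  [0,0,1.8,0],
  [0,0,1.8,0],
  [0,0,1.8,0],
])

```text
clock: 35.2
position: [0.6229, -0.1466, 0.0365]
tool_rot: [3.142, 0.0, 2.847]
force: [-0.6, -0.4, 0.6]
grip_width: 0.0291
```

apply_moves([
  [0,0,0.05,0],
  [0,0,0.05,0],
  [0,0,0.05,0],
  [0,0,0.05,0],
  [0,0,-2,0],
  [0,0,-6,0],
  [0,0,-10,0],
  [0,0,-14,0],
  [0,0,-16,0],
  [0,0,-16,0],
], claw=0)

```text
clock: 36.03
position: [0.6247, -0.1472, 0.2015]
tool_rot: [3.14, 0.007, 2.847]
force: [0.4, -0.4, 0.1]
grip_width: 0.0854
```

```bash
python3 - <<'E'
from h import *
for i in range(2): f=grab('wrist')
p=(.622,-.147); u=proj(f,(*p,.04)).astype(int)
a=f['color'][u[1]-60:u[1]+60,u[0]-60:u[0]+60]
s=grab('scene'); q=proj(s,(.6,0,.03)).astype(int); b=s['color'][q[1]-90:q[1]+70,q[0]-110:q[0]+130]
a=cv2.resize(a,(320,320),interpolation=cv2.INTER_CUBIC); b=cv2.resize(b,(480,320),interpolation=cv2.INTER_CUBIC)
cv2.imwrite('pics/w14.png',np.hstack([a,b])[:,:,::-1])
print(proj(f,(*p,.05))-u+60, proj(f,(*p,.058))-u+60, telemetry.observe()['position'])
for n in('pliers','driver','bin'): print(n,[np.round(ray(s,d['uv'],0)[:2],3) for d in cams.pinpoint('scene',n)[:1]])
E
```

```text
[60.44945312 62.94510615] [60.44723583 65.22467387] [ 0.6225559  -0.14628977  0.19600055]
pliers [array([ 0.713, -0.318])]
driver [array([0.754, 0.021])]
bin [array([0.705, 0.305])]
```

View pics/w14.png

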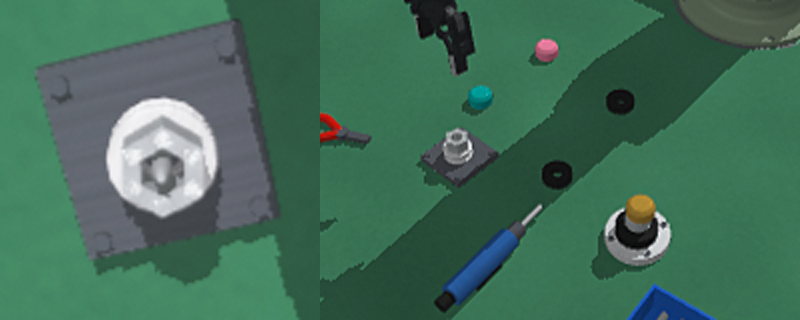

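Both stacks look complete. The nut is flat and centred on the roller, at (162,165) in the left crop. The cap, sleeve and wheel are upright at (638,225) in the right one. The bystanders haven't moved beyond network noise, so I'm handing in.

```bash
python3 -c "
from h import *
print(workorder.job_done())"
```

```text
the job is handed in; nothing more can be done
None
```

Both guide-roller sets are built and handed in at about 36 s on the clock, well under the 104 s limit. The hand-in returned no verdict.

- **Round fixture:** wheel (the largest of the three), sleeve and brass cap are stacked in that order. In the wrist views after each release they read about 2–4 mm or less from the spindle axis. Their apparent sizes fit the seated heights.
- **Square fixture:** the roller and nut are threaded on the thin spindle. In the last wrist view both look flat and centred, but I judged this by eye because the automatic fit blended the roller with the base.
- **Forces:** the readings I saw after the moves stayed within a few newtons. The highest was about 9 N on one axis while the arm was braking.
- **Bystanders:** the last scene-camera check put the pliers, driver and bin within about 9 mm of where they started. That is within the spread of the networks' readings, and the arm never touched them.
- **Disagreements:** my readings of the round fixture's x position differed by 3–4 mm, so I used 0.576 m. The wheel may sit about 3 mm off-centre, against the 8 mm allowed. I ran no separate tilt measurement.

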